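Show the reagent and the beaker, then start the timer

TASK

Show the student what to dispense and where: point down at the cap of the blue-capped reagent bottle, with the fingertips centred a finger's width or two above it without touching, and stay there for two seconds; then point the same way at the middle of the green beaker's mouth for two seconds, staying above the rim. Then press the timer's green start button fully down with the fingertips, let it come up and move clear. Do not bring the fingertips close over the other bottles or the other beaker, do not press the red button, and do not touch, lift or shift any bottle, beaker or other loose thing.

Things in the scene. Friction and masses are not known exactly. Their poses are not given: they have to be found in the camera images.
- bottle_blue_top (a point): centre of the top face of the blue cap of the blue-capped bottle, its highest point, 190 mm above the bench
- bottle_blue: Blue-capped reagent bottle: amber glass, 66 mm diameter, with a white bottle-top dispenser, blue collar and blue round cap (33 mm diameter) on top; 190 mm tall overall, about 0.4 kg, loose, stands upright; a thin spout reaches 58 mm sideways from the axis at 110 to 130 mm height. Origin: centre of its underside, z up.
- bottle_red_top (a point): centre of the top face of the red cap of the red-capped bottle, its highest point, 190 mm above the bench
- bottle_red: Red-capped reagent bottle: amber glass, 66 mm diameter, with a white bottle-top dispenser, red collar and red round cap (33 mm diameter) on top; 190 mm tall overall, about 0.4 kg, loose, stands upright; a thin spout reaches 58 mm sideways from the axis at 110 to 130 mm height. Origin: centre of its underside, z up.
- bottle_yellow_top (a point): centre of the top face of the yellow cap of the yellow-capped bottle, its highest point, 190 mm above the bench
- bottle_yellow: Yellow-capped reagent bottle: amber glass, 66 mm diameter, with a white bottle-top dispenser, yellow collar and yellow round cap (33 mm diameter) on top; 190 mm tall overall, about 0.4 kg, loose, stands upright; a thin spout reaches 58 mm sideways from the axis at 110 to 130 mm height. Origin: centre of its underside, z up.
- beaker_green_rim (a point): centre of the open mouth of the green beaker, level with its rim, 100 mm above the bench
- beaker_green: Green plastic beaker, open on top, 74 mm across the rim, 100 mm tall, wall 3 mm, about 80 g, loose, upright. Origin: centre of its underside, z up.
- beaker_white_rim (a point): centre of the open mouth of the white beaker, level with its rim, 100 mm above the bench
- beaker_white: White plastic beaker, open on top, 74 mm across the rim, 100 mm tall, wall 3 mm, about 80 g, loose, upright. Origin: centre of its underside, z up.
- timer: bench timer fixed to the bench: grey box 120 x 170 x 40 mm with a dark display strip and two round push buttons on its upper face, 90 mm apart. Origin: centre of its underside; the buttons lie 22 mm to its -x side, green at +y 45 mm, red at -y 45 mm.
- start_top (a point): centre of the top face of the timer's green start button (30 mm diameter), moves down with it
- start (a joint): travel of the green start button: 0 up, 0.006 m fully down; pressed straight down; a spring (about 5 N at full travel) brings it back
- stop_top (a point): centre of the top face of the timer's red stop button (30 mm diameter), moves down with it
- stop (a joint): travel of the red stop button: 0 up, 0.006 m fully down; pressed straight down; a spring (about 5 N at full travel) brings it back
- cylinder: clear graduated cylinder with a green foot (68 mm diameter), 200 mm tall, loose bystander. Origin: centre of its underside.
- wash_bottle: white squeeze bottle with an orange cap and spout, 60 mm diameter, 168 mm tall, loose bystander. Origin: centre of its underside.
- jar: amber jar with a black cap, 60 mm diameter, 85 mm tall, loose bystander. Origin: centre of its underside.
- spatula: steel spatula 170 mm long lying on the bench, loose bystander. Origin: underside, middle of its length.

How it is judged:
By the outcome, as a careful person would: the job done as asked, in the order asked, and still so for the second after the job is handed in, with the robot touching nothing.
It also fails if it takes over 51 s, if anything falls off the work surface, if the arm or the gripper's body presses on something with over 40 N, if the wrist force passes 120 N, or if a joint passes its speed limit or range.

ROBOT

A 7-joint arm with a two-finger parallel gripper is mounted at the origin on the work surface. World frame = base frame: x ahead of the robot, y to its left, z up, the work surface at z = 0. Lengths are in m, angles in rad, forces in N, time in s.
With the tool pointing down it reaches from about 0.425 to 0.875 m from the base axis. Payload 4.7 kg.
Tool frame: the origin (TCP) lies midway between the tips of the shut fingers; the grasp point (between the pads) lies 19 mm behind it; y points along the fingers, z is the direction in which the jaws open and shut, and the axes are right-handed (so a half turn about y gives the same grasp; the last joint's range is limited). The gripper opens to 87 mm and grips with 3 to 60 N. Pads are 19 mm wide; open, the fingers measure 117 mm over their backs; the gripper's body (75 mm by 190 mm) begins 51 mm behind the grasp point.
Start: joints at [1.321, 0.321, -0.07, 1.45, 0.023, 1.371, -0.057], TCP at [0.169, -0.628, 0.223] pointing down, gripper open.
Joint ranges: [-2.86, 2.86], [-0.3, 2.09], [-1.38, 1.24], [0.06, 2.45], [-1.56, 4.7], [0.09, 2.05], [-2.69, 2.69]. Speed limits (rad/s): [2.57, 2.57, 3.14, 3.14, 3.14, 3.14, 3.14].

INTERFACE

Orientations are given as a rotation vector (axis times angle).
In Python, from bench import ctrl gives the robot as it stands.
- The arm moves only by the tool play_rows, never from a script. Its arguments are lists of equal length, an entry for each row: "translation": the shift along the tool's x, y, z in mm, a list of three; "turn": the turn, a rotation vector about the tool's x, y, z in rad, a list of three; "fingers": the opening, from -1 (shut) to 1 (fully open), so that 0 is half open. In form: {"translation": [[dx, dy, dz], ...], "turn": [[wx, wy, wz], ...], "fingers": [fingers, ...]}. A call has exactly 10 rows; each row shifts and turns the commanded pose from where the row before left it, along the tool's axes as they then stand; what a row does not reach is not made up. A row lasts 1/12 s, in which the tool goes at most 41.7 mm and 7.16 degrees, less where a joint would pass 70% of its speed; a pose out of reach is approached as far as the arm can. A call with a gripper value outside its range is refused whole. The fingers move at their own pace and stop on an object; "grip_force" is the grip in N (left out, the last holds). Time passes only in rows, so rows that do not move let the fingers close, or fill a call up. It gives the time, the measured TCP pose, the force and the opening at its end, in the units of the state.
- ctrl.get_state(): the state, without advancing time (a new reading comes with each control period).
- ctrl.get_image(name): name is "scene" or "top" or "wrist"; returns the picture (384x512x3 uint8, blue, green, red); there is no depth.
- ctrl.camera_info(name): a dict with "camera_matrix" (3x3 intrinsics, pixels), "R" (3x3) and "t" (3): a world point X has camera coordinates R X + t. Camera axes: x right, y down, z forward; pixel columns grow to the right and rows downward; lengths in m; the calibration is good to about 2 mm. A picture is of the moment at which its call begins: read the wrist's pose just before it. camera_info takes no time and is no camera call; for the wrist camera it gives the pose at the moment of the call.
- ctrl.close_job(): hands the job in, once; it reports no verdict.
The state is a dict: "time": time; "joint_positions": joint angles; "qd": joint speeds; "joint_torque": joint torques, N m; "position": TCP position; "tool_rot": TCP orientation; "ft_force": force on the tool from outside, world axes, zero at the start; "torque": the same for the moment, N m; "grip_width": opening from 0.0 (shut) to 1.0 (fully open).
Only numpy, scipy, OpenCV 4.12 (cv2) and the standard library are available. Lean on these libraries where they do the work, as an engineer would, in place of code of your own. Each camera call takes 0.05 s, during which the arm holds its last target.

## Working session

There is one attempt and no reset: what is moved stays moved. The work goes in short steps, Python scripts to look and compute and a tool call to move; the robot and the scene stay as the last step left them, time stands still between calls to the robot, and variables do not carry over. Pictures are saved under pics/ and viewed, and the job is handed in when it is done.

Besides the shell and the picture viewer there is one more tool, called after "Emit:" as a command line: name --argument value ..., lists and objects as JSON in quotes. play_rows: Moves the arm, as the interface text tells. Its arguments: {"type":"object","properties":{"translation":{"type":"array"},"turn":{"type":"array"},"fingers":{"type":"array"},"grip_force":{"type":"number"}},"required":["translation","turn","fingers"]}

```bash
mkdir -p pics; ls
python3 - <<'E'
from bench import ctrl
import cv2
s=ctrl.get_state()
for k,v in s.items(): print(k,v)
for n in("scene","top"):
    i=ctrl.camera_info(n); print(n,i)
    cv2.imwrite(f"pics/{n}0.png",ctrl.get_image(n))
E
```

```text
pics
time 0.0
joint_positions [ 1.3210868   0.32181703 -0.07009274  1.45167886  0.02262877  1.37079145
 -0.05693446]
qd [ 0.0012485  -0.00095556  0.00150573 -0.00153567  0.00104871 -0.00058502
 -0.00187455]
joint_torque [ 9.25970890e-04 -4.91285849e+01 -4.03146856e-01 -3.12523556e+01
 -6.40292885e-02  4.37426870e-02  1.65963920e-04]
position [ 0.16929611 -0.62699198  0.22146353]
tool_rot [-0.2764654   2.08271048 -2.07878404]
ft_force [ 0.05425008 -0.45339687  0.2237904 ]
torque [ 0.03153392 -0.03972503  0.00972407]
grip_width 1.0005662673485012
scene {'camera_matrix': array([[426.51791689,   0.        , 266.98399036],
       [  0.        , 426.51791689, 191.6532085 ],
       [  0.        ,   0.        ,   1.        ]]), 'R': array([[ 0.50828128,  0.8609885 ,  0.0186801 ],
       [ 0.66982471, -0.38160907, -0.63695319],
       [-0.54128088,  0.33626378, -0.77067612]]), 't': array([-0.29773275, -0.24309341,  1.6247312 ])}
top {'camera_matrix': array([[435.51010192,   0.        , 257.86332092],
       [  0.        , 435.51010192, 192.79141875],
       [  0.        ,   0.        ,   1.        ]]), 'R': array([[-0.02470031, -0.99958962,  0.01450794],
       [-0.98659665,  0.02203259, -0.16168367],
       [ 0.16129767, -0.01830712, -0.98673599]]), 't': array([0.01944484, 0.56268003, 1.35816569])}
```

View pics/scene0.png

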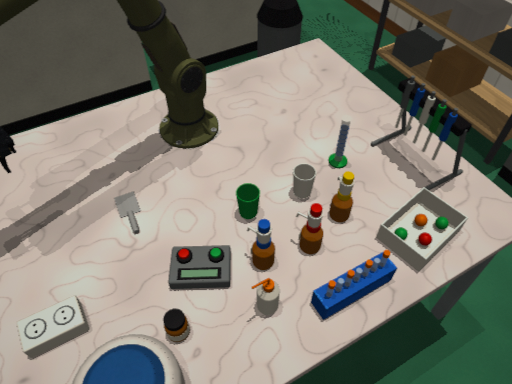

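View pics/top0.png

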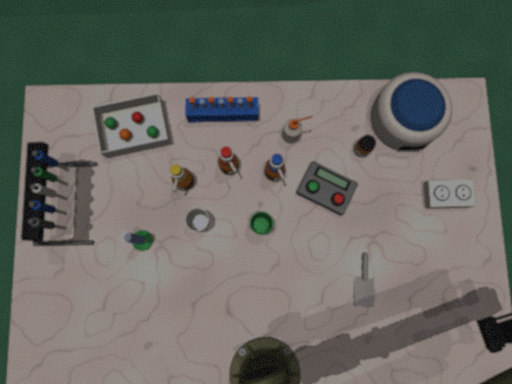

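The scene view shows the blue cap near (264,228), the green beaker near (248,190), and the start button at (215,254) with the stop button at (184,254). In the top view they are at (277,159), (261,223), (313,186) and (338,199). Next I'll measure them with colour masks.

```bash
cat > h.py <<'E'
import cv2,numpy as np
from bench import ctrl
def ray(n,uv,info=None):
    i=info or ctrl.camera_info(n); d=np.linalg.inv(i["camera_matrix"])@np.array([uv[0],uv[1],1.]); R=i["R"]
    return -R.T@i["t"], R.T@d
def plane(n,uv,z,info=None):
    c,d=ray(n,uv,info); return c+d*(z-c[2])/d[2]
def tri(a,b):
    A=[];B=[]
    for n,uv in(a,b):
        c,d=ray(n,uv); d/=np.linalg.norm(d);P=np.eye(3)-np.outer(d,d);A.append(P);B.append(P@c)
    return np.linalg.lstsq(np.vstack(A),np.hstack(B),rcond=None)[0]
def blob(img,lo,hi,box):
    hsv=cv2.cvtColor(img,cv2.COLOR_BGR2HSV);m=cv2.inRange(hsv,lo,hi);k=np.zeros_like(m);x0,y0,x1,y1=box;k[y0:y1,x0:x1]=m[y0:y1,x0:x1]
    n,l,s,c=cv2.connectedComponentsWithStats(k)
    return [(s[j].tolist(),c[j].round(1).tolist()) for j in range(1,n) if s[j,4]>8]
E
python3 - <<'E'
from h import *
T=cv2.imread("pics/top0.png");S=cv2.imread("pics/scene0.png")
G=((45,120,50),(85,255,255));Bl=((100,120,50),(130,255,255));
for nm,c,bt,bs in(("blue",Bl,(260,145,295,190),(245,210,285,255)),("start",G,(303,176,322,196),(203,243,228,264)),("beaker",G,(240,203,280,243),(230,178,266,222))):
    print(nm,"T",blob(T,*c,bt),"S",blob(S,*c,bs))
print("red",[blob(T,(0,150,80),(8,255,255),(325,190,352,210)),blob(S,(0,150,80),(8,255,255),(172,243,197,264))])
def crop(I,x,y,r,f):
    return cv2.resize(I[y-r:y+r,x-r:x+r],(400,400),interpolation=cv2.INTER_NEAREST)
o=np.vstack([np.hstack([crop(T,277,170,20,0),crop(T,262,223,20,0)])[:300],np.hstack([crop(S,264,236,20,0),crop(S,248,200,20,0)])[:300]])
cv2.imwrite("pics/crop.png",o)
E
```

```text
blue T [([273, 155, 9, 9, 69], [276.9, 159.1])] S [([258, 219, 12, 14, 133], [263.7, 225.6]), ([257, 240, 14, 9, 62], [263.2, 244.7])]
start T [([308, 181, 10, 10, 75], [312.8, 185.7])] S [([210, 248, 11, 10, 87], [215.3, 252.2])]
beaker T [([251, 215, 21, 19, 268], [261.3, 224.4])] S [([237, 184, 22, 35, 629], [247.7, 200.1])]
red [[([334, 194, 10, 10, 67], [338.1, 198.1])], [([178, 249, 11, 9, 83], [183.2, 253.0])]]
```

View pics/crop.png

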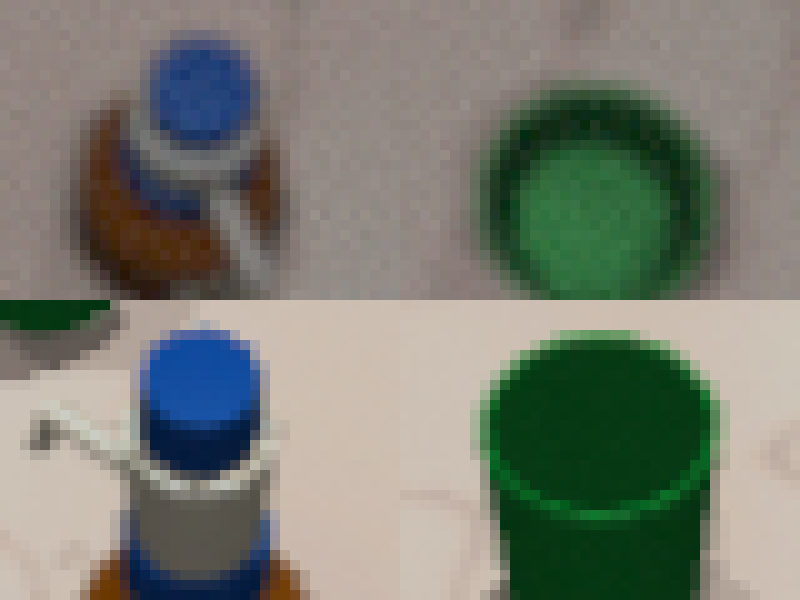

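The crops show the blue cap's top face at about top (276.9,159.1) and scene (263.6,223.8). The beaker rim is centred near top (261.4,222.3) and scene (247.5,192.0).

Run:
```python
from h import *
np.set_printoptions(precision=4,suppress=True)
for nm,t,s,z in(("cap",(276.6,158.8),(263.6,223.8),.19),("rim",(261.4,222.3),(247.5,192.0),.1),("start",(312.8,185.7),(215.3,251.8),.048),("stop",(338.1,198.1),(183.2,252.5),.048),("redcap",(226,152),(316,210),.19)):
    print(nm,tri(("top",t),("scene",s)),plane("top",t,z),plane("scene",s,z))
i=ctrl.camera_info("wrist");print(i)
from scipy.spatial.transform import Rotation as R
s=ctrl.get_state();print(R.from_rotvec(s["tool_rot"]).as_matrix(), -i["R"].T@i["t"])
```

```text
cap [ 0.64   -0.0476  0.1876] [ 0.6389 -0.0484  0.19  ] [ 0.6419 -0.0476  0.19  ]
rim [0.4627 0.     0.1031] [ 0.4623 -0.0014  0.1   ] [0.461  0.0025 0.1   ]
start [ 0.5798 -0.1688  0.0621] [ 0.5819 -0.1719  0.048 ] [ 0.572 -0.165  0.048]
stop [ 0.5376 -0.2479  0.063 ] [ 0.5395 -0.2517  0.048 ] [ 0.5284 -0.2454  0.048 ]
redcap [0.6662 0.1013 0.1796] [0.6625 0.0992 0.19  ] [0.6728 0.0976 0.19  ]
{'camera_matrix': array([[323.4619,   0.    , 252.3042],
       [  0.    , 323.4619, 193.2886],
       [  0.    ,   0.    ,   1.    ]]), 'R': array([[ 0.2591, -0.9659, -0.0023],
       [-0.9289, -0.2498,  0.2733],
       [-0.2645, -0.0687, -0.9619]]), 't': array([-0.6481, -0.0313,  0.3915])}
[[-0.9654 -0.0006  0.2607]
 [-0.2607  0.0017 -0.9654]
 [ 0.0001 -1.     -0.0018]] [ 0.2424 -0.6069  0.3837]
```

Both buttons come out 90 mm apart, and the cap and rim heights agree with the given values. I'll shut the fingers, rise, and yaw so the tool's z axis lies along world +x.

Emit:
play_rows --translation '[[0,-9,0],[0,-9,0],[0,-9,0],[0,-9,0],[0,-9,0],[0,-9,0],[0,-9,0],[0,-9,0],[0,-9,0],[0,-9,0]]' --turn '[[0,-0.11,0],[0,-0.12,0],[0,-0.12,0],[0,-0.12,0],[0,-0.12,0],[0,-0.12,0],[0,-0.12,0],[0,-0.12,0],[0,-0.12,0],[0,-0.12,0]]' --fingers '[-1,-1,-1,-1,-1,-1,-1,-1,-1,-1]'

```text
time: 0.93
position: [0.1694, -0.6273, 0.3124]
tool_rot: [-1.154, 1.291, -1.29]
ft_force: [-0.2, -0.3, -0.2]
grip_width: 0.328
```

Emit:
play_rows --translation '[[0,0,0],[0,0,0],[0,0,0],[0,0,0],[0,0,0],[0,0,0],[0,0,0],[0,0,0],[0,0,0],[0,0,0]]' --turn '[[0,-0.1,0],[0,-0.021,0],[0,0,0],[0,0,0],[0,0,0],[0,0,0],[0,0,0],[0,0,0],[0,0,0],[0,0,0]]' --fingers '[-1,-1,-1,-1,-1,-1,-1,-1,-1,-1]'

```text
time: 1.77
position: [0.1695, -0.6275, 0.3126]
tool_rot: [-1.211, 1.206, -1.206]
ft_force: [-0.7, 0.6, -0.5]
grip_width: 0.001
```

Run:
```python
from h import *
from scipy.spatial.transform import Rotation as R
s=ctrl.get_state();print(s["time"],s["position"],s["joint_positions"],s["grip_width"],s["ft_force"]);print(R.from_rotvec(s["tool_rot"]).as_matrix().round(3))
```

```text
1.7667 [ 0.16947533 -0.62752555  0.31260701] [ 1.44192133  0.30732755 -0.23222075  1.29730783  0.06976425  1.54470462
  1.22224081] 0.0012414564656665272 [-0.72331543  0.6486126  -0.47169876]
[[ 0.004 -0.     1.   ]
 [-1.    -0.     0.004]
 [ 0.    -1.    -0.   ]]
```

Emit:
play_rows --translation '[[-15,0,12],[-29,0,23],[-29,0,23],[-29,0,23],[-29,0,23],[-29,0,23],[-29,0,23],[-29,0,23],[-29,0,23],[-29,0,23]]' --turn '[[0,0,0],[0,0,0],[0,0,0],[0,0,0],[0,0,0],[0,0,0],[0,0,0],[0,0,0],[0,0,0],[0,0,0]]' --fingers '[-1,-1,-1,-1,-1,-1,-1,-1,-1,-1]'

```text
time: 2.6
position: [0.3882, -0.349, 0.3129]
tool_rot: [-1.211, 1.206, -1.207]
ft_force: [0.1, -0.6, 0.2]
grip_width: 0.004
```

Emit:
play_rows --translation '[[-29,0,24],[-29,0,24],[-29,0,24],[-29,0,24],[-29,0,24],[-29,0,24],[-29,0,24],[-29,0,24],[-29,0,24],[-15,0,24]]' --turn '[[0,0,0],[0,0,0],[0,0,0],[0,0,0],[0,0,0],[0,0,0],[0,0,0],[0,0,0],[0,0,0],[0,0,0]]' --fingers '[-1,-1,-1,-1,-1,-1,-1,-1,-1,-1]'

```text
time: 3.43
position: [0.6272, -0.0686, 0.3132]
tool_rot: [-1.211, 1.203, -1.202]
ft_force: [0.4, 0.8, 0.7]
grip_width: 0.004
```

Run:
```python
from h import *
from scipy.spatial.transform import Rotation as R
s=ctrl.get_state();i=ctrl.camera_info("wrist");im=ctrl.get_image("wrist");cv2.imwrite("pics/w1.png",im)
print(s["time"],s["position"],s["qd"].round(2));print(R.from_rotvec(s["tool_rot"]).as_matrix().round(3))
for b in blob(im,(100,120,50),(130,255,255),(0,0,512,384)):
    print(b,plane("wrist",b[1],.19,i).round(4))
```

```text
3.4333 [ 0.62719156 -0.06863615  0.31318996] [-0.64  0.66 -0.01 -0.71  0.46  0.19 -0.53]
[[ 0.008  0.001  1.   ]
 [-1.     0.002  0.008]
 [-0.002 -1.     0.001]]
([389, 0, 91, 109, 6601], [427.8, 54.3]) [0.7707 0.0455 0.19  ]
([247, 133, 33, 17, 129], [260.9, 137.7]) [ 0.6351 -0.023   0.19  ]
([250, 144, 35, 37, 1018], [267.1, 162.3]) [ 0.641  -0.0447  0.19  ]
```

View pics/w1.png

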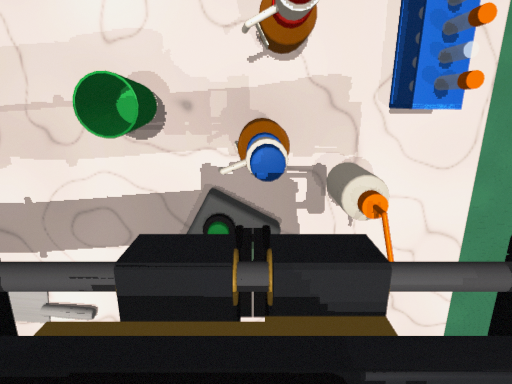

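The wrist view shows the blue cap at about (267,163), the green beaker rim near (107,104) and the start button near (218,230). The arm was still moving for that picture, so I'll take another once it's at rest.

Emit:
play_rows --translation '[[0,0,0],[0,0,0],[0,0,0],[0,0,0],[0,0,0],[0,0,0],[0,0,0],[0,0,0],[0,0,0],[0,0,0]]' --turn '[[0,0,0],[0,0,0],[0,0,0],[0,0,0],[0,0,0],[0,0,0],[0,0,0],[0,0,0],[0,0,0],[0,0,0]]' --fingers '[-1,-1,-1,-1,-1,-1,-1,-1,-1,-1]'

```text
time: 4.32
position: [0.6262, -0.0738, 0.3126]
tool_rot: [-1.211, 1.206, -1.206]
ft_force: [0.1, 0.1, 0.5]
grip_width: 0.008
```

Run:
```python
from h import *
s=ctrl.get_state();i=ctrl.camera_info("wrist");im=ctrl.get_image("wrist");cv2.imwrite("pics/w2.png",im)
print(s["time"],s["position"])
print([(b,plane("wrist",b[1],.19,i).round(4)) for b in blob(im,(100,120,50),(130,255,255),(200,100,320,230))])
print([(b,plane("wrist",b[1],.05,i).round(4)) for b in blob(im,(45,120,50),(85,255,255),(0,0,300,384))])
x=lambda c:cv2.resize(im[c[1]:c[3],c[0]:c[2]],(400,400),interpolation=cv2.INTER_NEAREST)
cv2.imwrite("pics/w2c.png",np.hstack([x((220,120,300,200)),x((60,50,180,170))]))
```

```text
4.3167 [ 0.62619179 -0.07377927  0.31256535]
[(([248, 128, 32, 17, 121], [261.5, 132.5]), array([ 0.6347, -0.0238,  0.19  ])), (([251, 138, 36, 37, 1029], [268.4, 156.7]), array([ 0.641 , -0.0449,  0.19  ]))]
[(([73, 66, 84, 68, 4213], [111.9, 99.6]), array([0.4494, 0.0041, 0.05  ])), (([208, 218, 22, 16, 289], [218.9, 226.5]), array([ 0.58  , -0.1669,  0.05  ]))]
```

View pics/w2c.png

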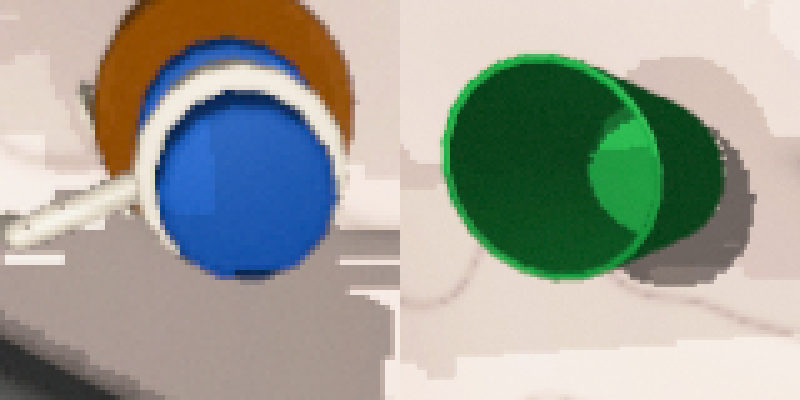

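Run:
```python
from h import *
print(plane("wrist",(269.3,157.5),.19).round(4),plane("wrist",(105.3,99.9),.1).round(4))
for z in(.045,.05,.055,.06): print(z,plane("wrist",(218.9,226.5),z).round(4),plane("top",(312.8,185.7),z).round(4))
```

```text
[ 0.6418 -0.0456  0.19  ] [0.4629 0.0036 0.1   ]
0.045 [ 0.5794 -0.1688  0.045 ] [ 0.5824 -0.1723  0.045 ]
0.05 [ 0.58   -0.1668  0.05  ] [ 0.5815 -0.1716  0.05  ]
0.055 [ 0.5805 -0.1648  0.055 ] [ 0.5806 -0.1709  0.055 ]
0.06 [ 0.5811 -0.1628  0.06  ] [ 0.5797 -0.1701  0.06  ]
```

The cap is at about (0.641,-0.047) and the rim centre at about (0.462,0.002). I'll go above the cap and hold there.

Emit:
play_rows --translation '[[-14,0,7],[-13,0,8],[0,10,0],[0,15,0],[0,15,0],[0,15,0],[0,15,0],[0,15,0],[0,10,0],[0,5,0]]' --turn '[[0,0,0],[0,0,0],[0,0,0],[0,0,0],[0,0,0],[0,0,0],[0,0,0],[0,0,0],[0,0,0],[0,0,0]]' --fingers '[-1,-1,-1,-1,-1,-1,-1,-1,-1,-1]'

```text
time: 5.2
position: [0.6399, -0.0474, 0.2102]
tool_rot: [-1.213, 1.209, -1.205]
ft_force: [-0.2, 0.2, -0.6]
grip_width: 0.004
```

Emit:
play_rows --translation '[[0,0,0],[0,0,0],[0,0,0],[0,0,0],[0,0,0],[0,0,0],[0,0,0],[0,0,0],[0,0,0],[0,0,0]]' --turn '[[0,0,0],[0,0,0],[0,0,0],[0,0,0],[0,0,0],[0,0,0],[0,0,0],[0,0,0],[0,0,0],[0,0,0]]' --fingers '[-1,-1,-1,-1,-1,-1,-1,-1,-1,-1]'

```text
time: 6.03
position: [0.6411, -0.0467, 0.2125]
tool_rot: [-1.211, 1.206, -1.206]
ft_force: [0.2, -1.2, 0.4]
grip_width: 0.004
```

Run:
```python
from h import *
s=ctrl.get_state();im=ctrl.get_image("wrist");S=ctrl.get_image("scene")
print(s["time"],s["position"],s["ft_force"])
cv2.imwrite("pics/p3.png",np.hstack([cv2.resize(im,(400,300)),cv2.resize(S[150:300,170:370],(400,300))]))
```

```text
6.0333 [ 0.64114163 -0.04666458  0.21254561] [ 0.21992783 -1.15825794  0.37514572]
```

View pics/p3.png

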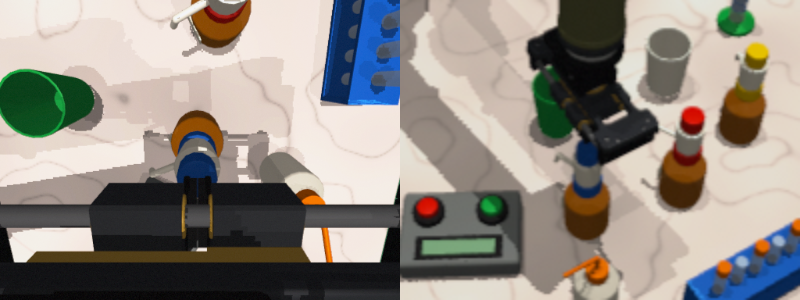

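The fingertips sit centred over the blue cap: in the wrist picture the fingers are at about x=197 and the cap at about x=196. Nothing is touching. Holding.

Emit:
play_rows --translation '[[0,0,0],[0,0,0],[0,0,0],[0,0,0],[0,0,0],[0,0,0],[0,0,0],[0,0,0],[0,0,0],[0,0,0]]' --turn '[[0,0,0],[0,0,0],[0,0,0],[0,0,0],[0,0,0],[0,0,0],[0,0,0],[0,0,0],[0,0,0],[0,0,0]]' --fingers '[-1,-1,-1,-1,-1,-1,-1,-1,-1,-1]'

```text
time: 6.97
position: [0.6412, -0.0466, 0.2126]
tool_rot: [-1.211, 1.206, -1.206]
ft_force: [-0.3, 0.2, 0.5]
grip_width: 0.004
```

Emit:
play_rows --translation '[[0,0,0],[0,0,0],[0,0,0],[0,0,0],[0,0,0],[0,0,0],[0,0,0],[0,0,0],[0,0,0],[0,0,0]]' --turn '[[0,0,0],[0,0,0],[0,0,0],[0,0,0],[0,0,0],[0,0,0],[0,0,0],[0,0,0],[0,0,0],[0,0,0]]' --fingers '[-1,-1,-1,-1,-1,-1,-1,-1,-1,-1]'

```text
time: 7.8
position: [0.6412, -0.0466, 0.2126]
tool_rot: [-1.211, 1.206, -1.206]
ft_force: [0.5, -0.5, -0.0]
grip_width: 0.003
```

Emit:
play_rows --translation '[[0,0,0],[0,0,0],[0,0,0],[0,0,0],[0,0,0],[0,0,0],[0,-8,0],[0,-20,0],[0,-30,0],[0,-32,0]]' --turn '[[0,0,0],[0,0,0],[0,0,0],[0,0,0],[0,0,0],[0,0,0],[0,0,0],[0,0,0],[0,0,0],[0,0,0]]' --fingers '[-1,-1,-1,-1,-1,-1,-1,-1,-1,-1]'

```text
time: 8.63
position: [0.6404, -0.0468, 0.303]
tool_rot: [-1.213, 1.208, -1.205]
ft_force: [0.7, 0.3, -0.6]
grip_width: 0.005
```

Emit:
play_rows --translation '[[-5,0,-20],[-6,0,-22],[-6,0,-22],[-6,0,-22],[-6,0,-23],[-6,0,-23],[-6,0,-23],[-6,0,-22],[0,0,0],[0,0,0]]' --turn '[[0,0,0],[0,0,0],[0,0,0],[0,0,0],[0,0,0],[0,0,0],[0,0,0],[0,0,0],[0,0,0],[0,0,0]]' --fingers '[-1,-1,-1,-1,-1,-1,-1,-1,-1,-1]'

```text
time: 9.47
position: [0.4638, -0.0001, 0.3037]
tool_rot: [-1.212, 1.203, -1.209]
ft_force: [-0.1, 0.2, 0.6]
grip_width: 0.008
```

Emit:
play_rows --translation '[[0,10,0],[0,20,0],[0,20,0],[0,20,0],[0,20,0],[0,20,0],[0,20,0],[0,10,0],[0,0,0],[0,0,0]]' --turn '[[0,0,0],[0,0,0],[0,0,0],[0,0,0],[0,0,0],[0,0,0],[0,0,0],[0,0,0],[0,0,0],[0,0,0]]' --fingers '[-1,-1,-1,-1,-1,-1,-1,-1,-1,-1]'

```text
time: 10.3
position: [0.4641, -0.0001, 0.1622]
tool_rot: [-1.211, 1.207, -1.205]
ft_force: [-0.1, 0.3, 0.0]
grip_width: 0.006
```

Run:
```python
from h import *
s=ctrl.get_state();i=ctrl.camera_info("wrist");im=ctrl.get_image("wrist");S=ctrl.get_image("scene")
print(s["time"],s["position"],s["ft_force"])
b=blob(im,(45,120,50),(85,255,255),(0,0,512,384));print(b)
cv2.imwrite("pics/p4.png",np.hstack([cv2.resize(im,(400,300)),cv2.resize(S[120:270,170:370],(400,300))]))
```

```text
10.3 [ 4.64141753e-01 -1.48659313e-04  1.62227165e-01] [-0.09240232  0.2876547   0.0056677 ]
[([200, 148, 99, 86, 6549], [249.0, 194.6])]
```

View pics/p4.png

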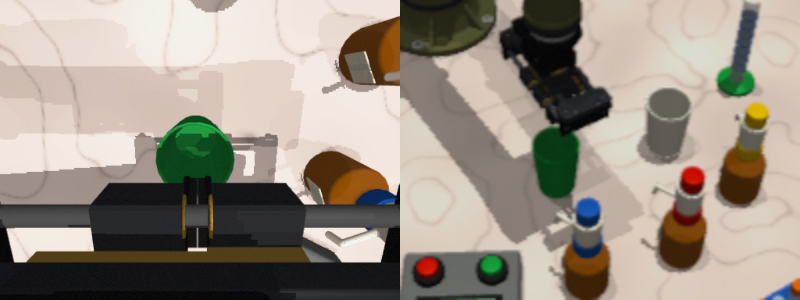

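The wrist view shows the beaker mouth spanning columns 200 to 299, so its centre is 249 against the fingers at about 252. I'll trim 2 mm, descend to 24 mm above the rim and hold.

Emit:
play_rows --translation '[[-2,8,-2],[0,12,0],[0,12,0],[0,6,0],[0,0,0],[0,0,0],[0,0,0],[0,0,0],[0,0,0],[0,0,0]]' --turn '[[0,0,0],[0,0,0],[0,0,0],[0,0,0],[0,0,0],[0,0,0],[0,0,0],[0,0,0],[0,0,0],[0,0,0]]' --fingers '[-1,-1,-1,-1,-1,-1,-1,-1,-1,-1]'

```text
time: 11.23
position: [0.4623, 0.0016, 0.1249]
tool_rot: [-1.211, 1.206, -1.207]
ft_force: [-1.0, 0.3, -0.0]
grip_width: 0.007
```

Emit:
play_rows --translation '[[0,0,0],[0,0,0],[0,0,0],[0,0,0],[0,0,0],[0,0,0],[0,0,0],[0,0,0],[0,0,0],[0,0,0]]' --turn '[[0,0,0],[0,0,0],[0,0,0],[0,0,0],[0,0,0],[0,0,0],[0,0,0],[0,0,0],[0,0,0],[0,0,0]]' --fingers '[-1,-1,-1,-1,-1,-1,-1,-1,-1,-1]'

```text
time: 12.07
position: [0.4619, 0.0016, 0.1245]
tool_rot: [-1.211, 1.206, -1.206]
ft_force: [-0.5, -1.4, -0.7]
grip_width: 0.002
```

Emit:
play_rows --translation '[[0,0,0],[0,0,0],[0,0,0],[0,0,0],[0,0,0],[0,0,0],[0,0,0],[0,0,0],[0,0,0],[0,0,0]]' --turn '[[0,0,0],[0,0,0],[0,0,0],[0,0,0],[0,0,0],[0,0,0],[0,0,0],[0,0,0],[0,0,0],[0,0,0]]' --fingers '[-1,-1,-1,-1,-1,-1,-1,-1,-1,-1]'

```text
time: 12.9
position: [0.4619, 0.0016, 0.1245]
tool_rot: [-1.211, 1.206, -1.206]
ft_force: [0.2, -0.0, 0.1]
grip_width: 0.006
```

Emit:
play_rows --translation '[[0,0,0],[0,0,0],[0,0,0],[0,0,0],[0,0,0],[0,-8,0],[0,-25,0],[0,-35,0],[0,-35,0],[0,-35,0]]' --turn '[[0,0,0],[0,0,0],[0,0,0],[0,0,0],[0,0,0],[0,0,0],[0,0,0],[0,0,0],[0,0,0],[0,0,0]]' --fingers '[-1,-1,-1,-1,-1,-1,-1,-1,-1,-1]'

```text
time: 13.73
position: [0.4616, 0.0019, 0.2647]
tool_rot: [-1.211, 1.206, -1.206]
ft_force: [0.5, 0.4, -0.3]
grip_width: 0.009
```

Emit:
play_rows --translation '[[14,0,10],[22,0,15],[22,0,15],[22,0,15],[22,0,15],[22,0,15],[22,0,15],[22,0,15],[3,20,3],[0,20,0]]' --turn '[[0,0,0],[0,0,0],[0,0,0],[0,0,0],[0,0,0],[0,0,0],[0,0,0],[0,0,0],[0,0,0],[0,0,0]]' --fingers '[-1,-1,-1,-1,-1,-1,-1,-1,-1,-1]'

```text
time: 14.57
position: [0.5822, -0.1717, 0.223]
tool_rot: [-1.208, 1.207, -1.21]
ft_force: [-0.0, 0.2, 0.0]
grip_width: 0.005
```

Emit:
play_rows --translation '[[0,20,0],[0,20,0],[0,20,0],[0,0,0],[0,0,0],[0,0,0],[0,0,0],[0,0,0],[0,0,0],[0,0,0]]' --turn '[[0,0,0],[0,0,0],[0,0,0],[0,0,0],[0,0,0],[0,0,0],[0,0,0],[0,0,0],[0,0,0],[0,0,0]]' --fingers '[-1,-1,-1,-1,-1,-1,-1,-1,-1,-1]'

```text
time: 15.4
position: [0.581, -0.169, 0.1633]
tool_rot: [-1.211, 1.205, -1.207]
ft_force: [-0.0, 0.7, 0.2]
grip_width: 0.004
```

Run:
```python
from h import *
s=ctrl.get_state();i=ctrl.camera_info("wrist");im=ctrl.get_image("wrist");S=ctrl.get_image("scene")
print(s["time"],s["position"],s["ft_force"])
for b in blob(im,(45,120,50),(85,255,255),(0,0,512,384)): print(b,plane("wrist",b[1],.05,i),plane("wrist",b[1],.06,i))
cv2.imwrite("pics/p5.png",np.hstack([cv2.resize(im,(400,300)),cv2.resize(S[150:300,150:350],(400,300))]))
```

```text
15.4 [ 0.580963   -0.1689917   0.16330591] [-0.03743792  0.71822244  0.19996544]
([49, 0, 101, 25, 1515], [109.1, 8.8]) [ 0.47231273 -0.0255092   0.05      ] [ 0.47627817 -0.02797037  0.06      ]
([235, 174, 34, 35, 953], [251.6, 191.1]) [ 0.58108821 -0.16931736  0.05      ] [ 0.58110347 -0.16655613  0.06      ]
```

View pics/p5.png

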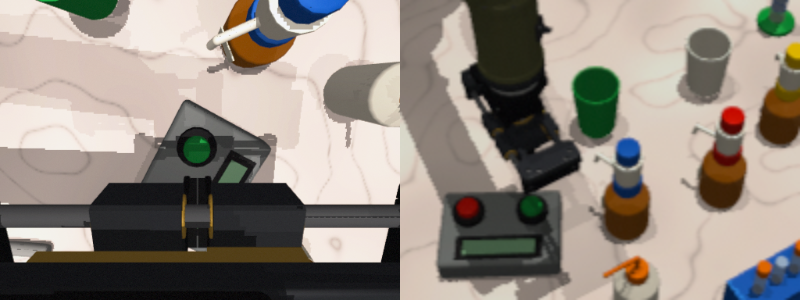

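The wrist view shows the start button centred at (251.6,191), in line with the fingers, at about (0.581,-0.169) and roughly 50 to 55 mm high. I'll descend in stages.

Emit:
play_rows --translation '[[0,15,0],[0,20,0],[0,20,0],[0,20,0],[0,14,0],[0,6,0],[0,0,0],[0,0,0],[0,0,0],[0,0,0]]' --turn '[[0,0,0],[0,0,0],[0,0,0],[0,0,0],[0,0,0],[0,0,0],[0,0,0],[0,0,0],[0,0,0],[0,0,0]]' --fingers '[-1,-1,-1,-1,-1,-1,-1,-1,-1,-1]'

```text
time: 16.33
position: [0.5816, -0.1691, 0.0689]
tool_rot: [-1.21, 1.204, -1.208]
ft_force: [-0.5, 0.1, -0.0]
grip_width: 0.009
```

Emit:
play_rows --translation '[[0,2,0],[0,2,0],[0,2,0],[0,2,0],[0,2,0],[0,0,0],[0,0,0],[0,0,0],[0,0,0],[0,0,0]]' --turn '[[0,0,0],[0,0,0],[0,0,0],[0,0,0],[0,0,0],[0,0,0],[0,0,0],[0,0,0],[0,0,0],[0,0,0]]' --fingers '[-1,-1,-1,-1,-1,-1,-1,-1,-1,-1]'

```text
time: 17.17
position: [0.5809, -0.169, 0.0578]
tool_rot: [-1.211, 1.206, -1.207]
ft_force: [-0.0, 0.3, 4.3]
grip_width: 0.004
```

Emit:
play_rows --translation '[[0,1,0],[0,1,0],[0,0,0],[0,0,0],[0,0,0],[0,0,0],[0,0,0],[0,0,0],[0,0,0],[0,0,0]]' --turn '[[0,0,0],[0,0,0],[0,0,0],[0,0,0],[0,0,0],[0,0,0],[0,0,0],[0,0,0],[0,0,0],[0,0,0]]' --fingers '[-1,-1,-1,-1,-1,-1,-1,-1,-1,-1]'

```text
time: 18.0
position: [0.5809, -0.169, 0.0564]
tool_rot: [-1.211, 1.206, -1.207]
ft_force: [-1.4, -0.8, 8.3]
grip_width: 0.004
```

Emit:
play_rows --translation '[[0,1,0],[0,1,0],[0,0,0],[0,0,0],[0,0,0],[0,0,0],[0,0,0],[0,0,0],[0,0,0],[0,0,0]]' --turn '[[0,0,0],[0,0,0],[0,0,0],[0,0,0],[0,0,0],[0,0,0],[0,0,0],[0,0,0],[0,0,0],[0,0,0]]' --fingers '[-1,-1,-1,-1,-1,-1,-1,-1,-1,-1]'

```text
time: 18.83
position: [0.581, -0.169, 0.0562]
tool_rot: [-1.212, 1.205, -1.208]
ft_force: [-6.4, 0.4, 18.9]
grip_width: 0.005
```

Run:
```python
from h import *
s=ctrl.get_state();S=ctrl.get_image("scene")
print(s["time"],s["position"],s["ft_force"])
cv2.imwrite("pics/p6.png",cv2.resize(S[200:300,150:290],(700,500)))
```

```text
18.8333 [ 0.58099011 -0.1690461   0.05619143] [-6.42200842  0.39762044 18.92480808]
```

View pics/p6.png

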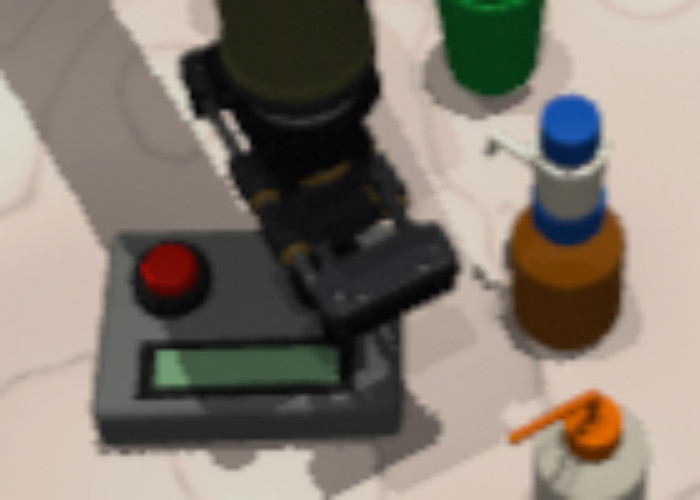

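A further 10 N moved it only 0.2 mm, so the button is at its hard stop. I'll release slowly and check where contact ends, to confirm the 6 mm travel.

Emit:
play_rows --translation '[[0,-2,0],[0,-2,0],[0,-2,0],[0,0,0],[0,0,0],[0,0,0],[0,0,0],[0,0,0],[0,0,0],[0,0,0]]' --turn '[[0,0,0],[0,0,0],[0,0,0],[0,0,0],[0,0,0],[0,0,0],[0,0,0],[0,0,0],[0,0,0],[0,0,0]]' --fingers '[-1,-1,-1,-1,-1,-1,-1,-1,-1,-1]'

```text
time: 19.72
position: [0.5808, -0.169, 0.0596]
tool_rot: [-1.211, 1.206, -1.207]
ft_force: [2.5, -1.6, 2.6]
grip_width: 0.004
```

Emit:
play_rows --translation '[[0,-1,0],[0,-1,0],[0,0,0],[0,0,0],[0,0,0],[0,0,0],[0,0,0],[0,0,0],[0,0,0],[0,0,0]]' --turn '[[0,0,0],[0,0,0],[0,0,0],[0,0,0],[0,0,0],[0,0,0],[0,0,0],[0,0,0],[0,0,0],[0,0,0]]' --fingers '[-1,-1,-1,-1,-1,-1,-1,-1,-1,-1]'

```text
time: 20.55
position: [0.5804, -0.1687, 0.0614]
tool_rot: [-1.211, 1.207, -1.206]
ft_force: [0.8, -0.2, 1.7]
grip_width: 0.006
```

Emit:
play_rows --translation '[[0,-5,0],[0,-15,0],[0,-30,0],[0,-30,0],[0,-30,0],[0,-30,0],[0,-30,0],[0,-30,0],[0,-10,0],[0,0,0]]' --turn '[[0,0,0],[0,0,0],[0,0,0],[0,0,0],[0,0,0],[0,0,0],[0,0,0],[0,0,0],[0,0,0],[0,0,0]]' --fingers '[-1,-1,-1,-1,-1,-1,-1,-1,-1,-1]'

```text
time: 21.38
position: [0.5819, -0.1687, 0.2747]
tool_rot: [-1.209, 1.202, -1.209]
ft_force: [0.8, -0.2, -0.8]
grip_width: 0.006
```

Emit:
play_rows --translation '[[15,0,-15],[20,0,-20],[20,0,-20],[20,0,-10],[0,0,0],[0,0,0],[0,0,0],[0,0,0],[0,0,0],[0,0,0]]' --turn '[[0,0,0],[0,0,0],[0,0,0],[0,0,0],[0,0,0],[0,0,0],[0,0,0],[0,0,0],[0,0,0],[0,0,0]]' --fingers '[-1,-1,-1,-1,-1,-1,-1,-1,-1,-1]'

```text
time: 22.22
position: [0.5164, -0.2429, 0.2713]
tool_rot: [-1.212, 1.205, -1.204]
ft_force: [0.8, 0.3, 0.0]
grip_width: 0.007
```

Run:
```python
from h import *
s=ctrl.get_state();S=ctrl.get_image("scene");T=ctrl.get_image("top")
print(s["time"],s["position"],s["ft_force"])
cv2.imwrite("pics/p7.png",np.hstack([cv2.resize(S,(400,300)),cv2.resize(T,(400,300))]))
S0=cv2.imread("pics/scene0.png");T0=cv2.imread("pics/top0.png")
print(blob(S,(100,120,50),(130,255,255),(245,210,285,255)),blob(S,(45,120,50),(85,255,255),(203,178,266,264)),blob(T,(100,120,50),(130,255,255),(260,145,295,190)),blob(T,(45,120,50),(85,255,255),(240,176,322,243)))
```

```text
22.2167 [ 0.51644355 -0.24294201  0.27131722] [0.80752432 0.27468667 0.01945929]
[([258, 219, 12, 14, 133], [263.7, 225.6]), ([257, 240, 14, 9, 62], [263.2, 244.7])] [([237, 184, 22, 35, 629], [247.7, 200.1]), ([210, 248, 11, 10, 90], [215.3, 252.4])] [([273, 155, 9, 9, 68], [276.8, 159.0])] [([308, 181, 10, 10, 77], [312.8, 185.6]), ([252, 213, 20, 21, 310], [261.5, 223.2])]
```

View pics/p7.png

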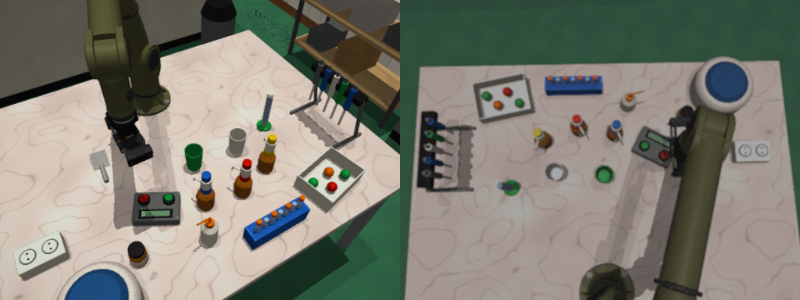

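The bottle, beaker and button blobs are within about a pixel of their first positions, and the arm is well clear at z = 0.27 m. Handing in.

```bash
python3 -c "
from bench import ctrl
print(ctrl.close_job())"
```

```text
the job is handed in; nothing more can be done
None
```

I did all three steps in the order asked and handed the job in at about 22 s; it reports no verdict.

- **Blue cap:** I held the shut fingertips about 22 mm above the cap, centred to within about 2 mm by my measurements, for about 3 s.
- **Green beaker:** I held them about 24 mm above the middle of the mouth for about 2.3 s.
- **Start button:** I pressed until it stopped moving, at about 19 N on the wrist. As I released it, the force fell to 1.7 N at z = 0.0614 m, which puts first contact near 0.0625 m. The stop was at 0.0562 m, which matches the full 6 mm of travel. I then lifted and moved away to z = 0.27 m.

**Last checks:** In the final pictures, the blue bottle and start button were within 0.2 pixel of where they started. The green beaker matched exactly in the scene view. In the top view its colour blob shifted by about 1 pixel, which I put down to the arm's shadow changing the mask. I checked the other loose things only by eye, and they looked unmoved. The wrist force read near zero at the end.

**Disagreement:** Before contact, the views put the button top anywhere from 50 to 62 mm high. The force readings settled it at about 62 mm.

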